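Hang up the parts pail and the caddy

TASK

Clear the bench for the next class: hang the round pail by the middle of its handle on the hook of the tall stand, and the square caddy by the middle of its handle on the hook of the short stand, in either order, so that both hang still and upright. Keep them upright on the way so that the motor stays in the pail, and leave everything else on the bench where it is.

Things in the scene. Friction and masses are not known exactly. Their poses are not given: they have to be found in the camera images.
- round_pail: Round open pail, red steel, 86 mm wide at the foot, 100 at the rim, 90 high, wall 4 mm, 0.18-0.36 kg, a motor loose inside. Handle: rigid fixed arch of 10 mm round steel bar over the middle of the mouth, in the own y-z plane; its straight top runs 84 mm along y, centreline 155 mm above the underside, its legs at y = +-54 mm. Origin: centre of the underside, z up.
- round_bail (a point): Middle of the round pail's handle: the centre of the 10 mm bar, 155 mm above the pail's underside. Axes as the pail; the bar runs along y.
- square_caddy: Rectangular open caddy, red painted steel, 86 mm (x) by 104 mm (y), 60 mm high, wall 4 mm, 0.15 to 0.31 kg, empty. Handle: rigid fixed arch of 10 mm round steel bar over the middle of the mouth, in the own y-z plane; its straight top runs 88 mm along the caddy's y, centreline 125 mm above the underside, its legs at y = +-56 mm. Origin: centre of the underside, z up.
- square_bail (a point): Middle of the caddy's handle: the centre of the 10 mm bar, 125 mm above the caddy's underside. Axes as the caddy; the bar runs along y.
- tall_stand: The taller of two steel hook stands; saddle of its hook 235 mm above the bench. Fixed. Origin at bench level straight under the saddle. The hook points to own -x; its post (16 mm thick, on a 90 mm round foot 10 mm high) stands 85 mm towards own +x and ends 17 mm above saddle height.
- tall_stand_saddle (a point): Top of the tall stand's hook bar in the middle of its saddle, 235 mm above the bench, where a handle's underside rests. Axes as the stand; the 10 mm hook bar lies in the x-z plane: flat for 16 mm either side of here, then towards -x it turns up to an open tip 36 mm away, its top 20 mm higher; towards +x it slopes up 17 mm to the post.
- short_stand: The shorter of two steel hook stands, the same but with the saddle 190 mm above the bench. Fixed. Origin at bench level straight under the saddle. The hook points to own -x; its post (16 mm thick, on a 90 mm round foot 10 mm high) stands 85 mm towards own +x and ends 17 mm above saddle height.
- short_stand_saddle (a point): Top of the short stand's hook bar in the middle of its saddle, 190 mm above the bench. Axes as the stand; the 10 mm hook bar lies in the x-z plane: flat for 16 mm either side of here, then towards -x it turns up to an open tip 36 mm away, its top 20 mm higher; towards +x it slopes up 17 mm to the post.
- motor: Small steel gear motor, 28 mm thick and 60 mm long, lying loose in the round pail. Origin: on the underside as it lies, at mid length; x along its shaft.
- glue: Bystander: standing glue jar, 42 mm across, 80 mm high. Origin: centre of the underside.
- tin: Bystander: red open tin without a handle, 52 mm across, 70 mm high. Origin: centre of the underside.
- multimeter: Bystander: yellow meter standing on end, 45 mm (x) by 40 mm by 80 mm high. Origin: centre of the underside.
- batteries: Bystander: black holder with two grey cells, 60 mm (x) by 40 mm, 27 mm high. Origin: centre of the underside.
- tape_roll: Bystander: black roll of tape lying flat, 68 mm across, 30 mm high. Origin: centre of the underside.
- project_box: Bystander: grey electronics box, 60 by 60 mm, 45 mm high, with a knob to 57 mm. Origin: centre of the underside.
- screwdriver: Bystander: screwdriver lying flat, 170 mm long along its x, handle to -x. Origin: the middle, at bench level.

How it is judged:
At the end, for the whole second after the job is handed in: Pail on the tall hook, caddy on the short one: each handle bar's middle within 25 mm of the saddle point, its stand bearing it (over 0.5 N), tilt under 0.3 rad, at rest (under 0.05 m/s, 0.6 rad/s); motor's origin within 80 mm of the pail's (distance between round_bail and tall_stand_saddle below 0.025 m and contact force between round_pail and tall_stand above 0.5 N and angle between each of round_pail, square_caddy's own z axis and vertical below 0.3 rad and linear speed of each of round_pail, square_caddy below 0.05 m/s and angular speed of each of round_pail, square_caddy below 0.6 rad/s and distance between square_bail and short_stand_saddle below 0.025 m and contact force between square_caddy and short_stand above 0.5 N and z of motor in the frame of round_pail below 0.08 m and distance between motor and round_pail below 0.08 m); the robot touches nothing.
It fails at once if a bystander (glue, tin, multimeter, batteries, tape roll, project box or screwdriver) is pushed more than 40 mm from its place (distance of any of glue, tin, multimeter, batteries, tape_roll, project_box, screwdriver from where it was at the start of the episode above 0.04 m).
It fails at once if the pail or the caddy is tipped by more than 45 degrees (angle between any of round_pail, square_caddy's own z axis and vertical above 0.785 rad).
It fails at once if the glue, tin or multimeter is knocked over (angle between any of glue, tin, multimeter's own z axis and vertical above 0.5 rad).
It also fails if it takes over 72 s, if anything falls off the work surface, if the arm or the gripper's body presses on something with over 40 N, if the wrist force passes 120 N, or if a joint passes its speed limit or range.

ROBOT

A 6-joint arm with a two-finger parallel gripper is mounted at the origin on the work surface. World frame = base frame: x ahead of the robot, y to its left, z up, the work surface at z = 0. Lengths are in m, angles in rad, forces in N, time in s.
With the tool pointing down it reaches from about 0.3 to 0.775 m from the base axis. Payload 14.6 kg.
Tool frame: the origin (TCP) lies at the very end of the fingers, on their centre line; the grasp point (between the pads) lies 19 mm behind it; z points along the fingers, y is the line along which they close (so a half turn about z gives the same grasp; the last joint's range is limited). The gripper opens to 94 mm and grips with 3 to 60 N. Pads are 16 mm wide; open, the fingers measure 119 mm over their backs; the gripper's body (75 mm by 177 mm) begins 78 mm behind the grasp point.
Start: joints at [1.23, 0.3, 1.521, -0, 1.321, -0.067], TCP at [0.149, 0.53, 0.205] pointing down, gripper open.
Joint ranges: [-3.03, 3.03], [-0.79, 2.21], [0.23, 2.52], [-1.04, 4.18], [0, 3.07], [-2.55, 2.55]. Speed limits (rad/s): [2.22, 2.22, 2.57, 3.14, 3.14, 3.14].

INTERFACE

Orientations are given as [roll, pitch, yaw] about the fixed x, y, z axes, in that order (R = Rz(yaw) Ry(pitch) Rx(roll)).
In Python, from station import ctrl gives the robot as it stands. The module is installed in compiled form; this text tells all that it offers.
- The arm moves only by the tool step_arm, never from a script. Its argument "deltas" is a list of rows, each an object with "dp": the shift along the tool's x, y, z scaled (see below), a list of three; "twist": the turn about the tool's z scaled (see below). In form: [{"dp": [tx, ty, tz], "twist": twist}, ...]. A call has 1 to 12 rows; each row shifts and turns the commanded pose from where the row before left it, along the tool's axes as they then stand; what a row does not reach is not made up. The controller multiplies each number of a shift by 0.04 m and each number of a turn by 4 degrees. A row lasts 1/10 s, in which the tool goes at most 50 mm and 8.59 degrees, less where a joint would pass 70% of its speed; a pose out of reach is approached as far as the arm can. A call with a number of a shift or a turn outside -1 to 1 is refused whole. A call with a gripper value outside its range is refused whole. "gripper" is the opening, from -1 (shut) to 1 (fully open), set as the call begins (left out, the last holds). The fingers move at their own pace and stop on an object; "squeeze" is the grip in N (left out, the last holds). Time passes only in rows, so rows that do not move let the fingers close. It gives the time, the measured TCP pose, the force, the opening and the grip force at its end, in the units of the state.
- ctrl.get_obs(): the state, without advancing time (a new reading comes with each control period).
- ctrl.camera(name): name is "scene" or "top" or "wrist"; returns (picture, depth): 384x512x3 uint8, red, green, blue; 384x512 float32, m along the optical axis (not along the pixel's ray), 0 where there is no reading.
- ctrl.get_calibration(name): a dict with "fx", "fy", "cx", "cy" (pixels), "world_to_cam" (4x4, takes a point from world to camera coordinates); the wrist camera has in their place "hand_eye" (4x4, takes a point from camera to tool coordinates, whose origin is the TCP and whose axes are the flange's). Camera axes: x right, y down, z forward; pixel columns grow to the right and rows downward; lengths in m; the calibration is good to about 2 mm. A picture is of the moment at which its call begins: read the wrist's pose just before it. get_calibration takes no time and is no camera call.
- ctrl.hand_in(): hands the job in; it is judged then, once.
Trained networks look in the newest picture that a camera, given by its name, has taken for a name from the list of things; names that differ only in an ending like _2 or _b are one class to them, and where a whole thing is asked for, a point or a joint stands for the part that bears it (a point fixed in the world has none). Each returns a list of dicts, best first, with "conf" (0 to 1); they miss things now and then, are a little off and sometimes report something else, mostly with a low value. They report only what shows in the picture. A call takes as long as a camera call.
- ctrl.spot_in(camera, label): "rect" ([left, top, right, bottom] as shares, 0 to 1, of the picture: columns of its width, rows of its height, round what is visible of it).
- ctrl.cut_out(camera, label): "pixels" (384x512 bool, what is visible of it) and "rect" ([left, top, right, bottom] as shares, 0 to 1, of the picture: columns of its width, rows of its height, round what is visible of it).
The state is a dict: "time_s": time; "qpos": joint angles; "joint_vel": joint speeds; "tau": joint torques, N m; "ee_pos": TCP position; "eef_rot": TCP orientation; "force": force on the tool from outside, world axes, zero at the start; "moment": the same for the moment, N m; "grip_width": finger opening in m; "grip_force": force on a finger pad.
Only numpy, scipy, OpenCV 4.12 (cv2) and the standard library are available. Lean on these libraries where they do the work, as an engineer would, in place of code of your own. Each camera call takes 0.05 s, during which the arm holds its last target. There are 200 camera calls.

## Working session

There is one attempt and no reset: what is moved stays moved. The work goes in short steps, Python scripts to look and compute and a tool call to move; the robot and the scene stay as the last step left them, time stands still between calls to the robot, and variables do not carry over. Pictures are saved under pics/ and viewed, at most 10 in all, crops included, and the job is handed in when it is done.

Besides the shell and the picture viewer there is one more tool, called after ">>>" as a command line: name --argument value ..., lists and objects as JSON in quotes. step_arm: Moves the arm, as the interface text tells. Its arguments: {"type":"object","properties":{"deltas":{"type":"array"},"gripper":{"type":"number"},"squeeze":{"type":"number"}},"required":["deltas"]}

```bash
mkdir -p pics
cat > h.py <<'E'
import numpy as np, cv2
from station import ctrl
def pts(cam, mask, D):
    c=ctrl.get_calibration(cam); v,u=np.nonzero(mask&(D>0)); z=D[v,u]
    P=np.stack([(u-c['cx'])/c['fx']*z,(v-c['cy'])/c['fy']*z,z,np.ones_like(z)])
    return (np.linalg.inv(c['world_to_cam'])@P)[:3].T
E
python3 - <<'E'
from h import *
import pickle
o=ctrl.get_obs();print(o)
ims=[];S={}
for cam in ['scene','top']:
    im,D=ctrl.camera(cam);ims.append(im[:,:,::-1]);S[cam]=(im,D)
    c=ctrl.get_calibration(cam);print(cam,c['fx'],np.round(np.linalg.inv(c['world_to_cam']),3).tolist())
    for l in ['round_pail','square_caddy','tall_stand','short_stand','glue','tin','multimeter','batteries','tape_roll','project_box','screwdriver']:
        r=ctrl.cut_out(cam,l)
        for k in r[:2]:
            p=pts(cam,k['pixels'],D);
            S[cam,l]=r
            if len(p)>5: print(cam,l,round(k['conf'],2),np.round(np.array(k['rect'])*[512,384,512,384]).astype(int),'min',np.percentile(p,2,0).round(3),'max',np.percentile(p,98,0).round(3),'med',np.median(p,0).round(3))
pickle.dump(S,open('S.pkl','wb'))
cv2.imwrite('pics/scene.png',ims[0]);cv2.imwrite('pics/top.png',ims[1])
E
```

```text
{'time_s': 0.0, 'qpos': array([ 1.23038667e+00,  3.00475659e-01,  1.52160594e+00, -1.43075766e-06,
        1.32074250e+00, -6.65721262e-02]), 'joint_vel': array([-0.00166629, -0.00201547, -0.0012627 ,  0.0010042 , -0.00049452,
       -0.00047161]), 'tau': array([ 4.98035715e-04, -5.31775725e+01, -3.52765381e+01,  7.09727174e-02,
        2.41203932e-02, -4.43341730e-05]), 'ee_pos': array([0.14862837, 0.52924093, 0.20487333]), 'eef_rot': array([-3.14036384e+00, -8.05371628e-05,  2.86775543e+00]), 'force': array([-0.37061668, -0.55887754, -0.40016616]), 'moment': array([ 0.03561641, -0.01269625,  0.01040004]), 'grip_force': 0.0, 'grip_width': 0.09392092335220951}
scene 428.06983373919064 [[0.79, 0.508, -0.343, 0.988], [0.613, -0.666, 0.425, -0.594], [-0.013, -0.546, -0.837, 1.2], [0.0, 0.0, 0.0, 1.0]]
scene round_pail 0.76 [277 149 311 187] min [0.524 0.068 0.004] max [0.621 0.164 0.161] med [0.569 0.122 0.064]
scene square_caddy 0.88 [142 239 190 283] min [ 0.403 -0.421  0.   ] max [ 0.523 -0.308  0.132] med [ 0.457 -0.366  0.027]
scene tall_stand 0.82 [295  67 330 148] min [0.425 0.27
[... 1923 characters left out ...]
006]
top multimeter 0.72 [180 206 193 222] min [0.438 0.172 0.029] max [0.483 0.211 0.084] med [0.459 0.189 0.078]
top batteries 0.59 [237 134 246 149] min [ 0.725 -0.03   0.   ] max [0.779 0.012 0.029] med [ 0.749 -0.008  0.023]
top tape_roll 0.69 [150 143 166 159] min [ 0.69   0.269 -0.003] max [0.751 0.33  0.035] med [0.722 0.303 0.028]
top project_box 0.86 [307 138 324 159] min [ 0.682 -0.327 -0.002] max [ 0.756 -0.266  0.057] med [ 0.711 -0.293  0.043]
top project_box 0.7 [281 204 298 223] min [ 0.44  -0.216 -0.002] max [ 0.489 -0.168  0.073] med [ 0.466 -0.197  0.007]
top screwdriver 0.46 [372 212 386 241] min [ 0.373 -0.556 -0.002] max [ 0.454 -0.51   0.029] med [ 0.414 -0.533  0.022]
```

View pics/scene.png

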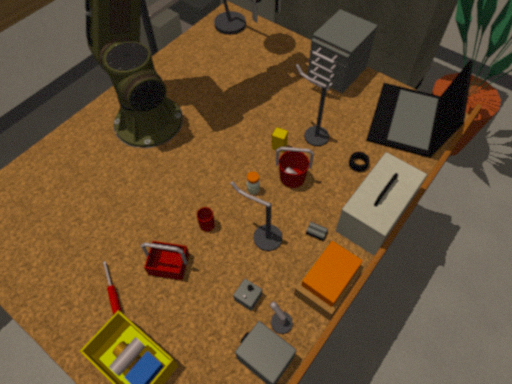

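View pics/top.png

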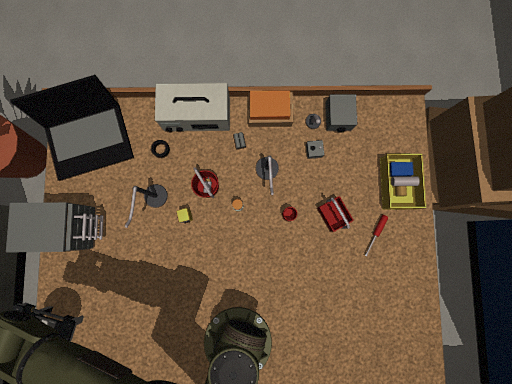

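The scene view shows the pail at about (293,168), the caddy at (166,260), the tall hook at (310,80) and the short hook at (250,195). The top view shows the same layout with the handles visible. Next I fit the handles and hooks from the depth points.

Run:
```python
from h import *
import pickle
S=pickle.load(open('S.pkl','rb'))
def line(p):
    m=p[:,:2].mean(0);u,s,vt=np.linalg.svd(p[:,:2]-m);d=vt[0];t=(p[:,:2]-m)@d
    lo,hi=np.percentile(t,[1,99]);c=m+d*(lo+hi)/2
    return 'n',len(p),'c',c.round(4),'dir',np.degrees(np.arctan2(d[1],d[0])).round(1),'len',round(hi-lo,4),'w',(((p[:,:2]-m)@vt[1]).std()).round(4),'z',np.percentile(p[:,2],[5,50,95]).round(3)
R={'round_pail':((.50,.65),(.05,.19),.14,.17),'square_caddy':((.38,.55),(-.45,-.28),.11,.14)}
for l,(xr,yr,a,b) in R.items():
    for cam in ['scene','top']:
        p=pts(cam,np.ones((384,512),bool),S[cam][1])
        q=p[(p[:,0]>xr[0])&(p[:,0]<xr[1])&(p[:,1]>yr[0])&(p[:,1]<yr[1])]
        h=q[(q[:,2]>a)&(q[:,2]<b)]; print(l,cam,*line(h))
        # rim/body centre
        r=q[(q[:,2]>.01)&(q[:,2]<(.1 if 'round' in l else .07))]; 
        rr=cv2.minAreaRect(r[:,:2].astype(np.float32)*1000);print(rr)
for l,xr,yr,zs in [('tall',(.38,.62),(.24,.40),.235),('short',(.48,.7),(-.2,-.03),.19)]:
    for cam in ['scene','top']:
        p=pts(cam,np.ones((384,512),bool),S[cam][1])
        q=p[(p[:,0]>xr[0])&(p[:,0]<xr[1])&(p[:,1]>yr[0])&(p[:,1]<yr[1])]
        h=q[(q[:,2]>zs-.03)&(q[:,2]<zs+.04)]; print(l,cam,*line(h));print(h[np.argsort(h[:,0])][::max(1,len(h)//22)].round(3).tolist())
        f=q[(q[:,2]>.005)&(q[:,2]<.018)]
        print('foot',cv2.minEnclosingCircle(f[:,:2].astype(np.float32)*1000))
```

```text
round_pail scene n 131 c [0.5745 0.1138] dir 31.0 len 0.1123 w 0.0027 z [0.144 0.158 0.164]
((574.0227661132812, 115.89155578613281), (100.50590515136719, 98.94024658203125), 76.36417388916016)
round_pail top n 97 c [0.5746 0.1163] dir -148.5 len 0.1119 w 0.0029 z [0.147 0.157 0.162]
((574.6942138671875, 117.01873779296875), (95.0522232055664, 99.31365203857422), 87.87590026855469)
square_caddy scene n 163 c [ 0.4639 -0.3649] dir 28.5 len 0.118 w 0.0028 z [0.116 0.129 0.134]
((465.7735900878906, -357.4693908691406), (128.18048095703125, 99.12220001220703), 29.4937744140625)
square_caddy top n 101 c [ 0.4634 -0.3629] dir -151.2 len 0.116 w 0.0028 z [0.117 0.127 0.132]
((464.9084167480469, -362.36700439453125), (118.15632629394531, 87.18128204345703), 28.38104820251465)
tall scene n 177 c [0.4826 0.3223] dir -11.3 len 0.132 w 0.0032 z [0.213 0.24  0.253]
[[0.417, 0.339, 0.254], [0.424, 0.329, 0.249], [0.43, 0.332, 0.25], [0.436, 0.33, 0.238], [0.441, 0.334, 0.238], [0.45, 0.327, 0.235], [0.458, 0.333, 0.235], [0.468, 0.324, 0.235], [0.478, 0.326, 0.238], [0.487, 0.318, 0.237], [0.498, 
[... 1827 characters left out ...]
 -176.3 len 0.1275 w 0.0031 z [0.186 0.195 0.206]
[[0.522, -0.122, 0.208], [0.525, -0.125, 0.206], [0.532, -0.122, 0.201], [0.54, -0.123, 0.195], [0.544, -0.116, 0.19], [0.55, -0.12, 0.19], [0.557, -0.117, 0.189], [0.562, -0.114, 0.183], [0.568, -0.114, 0.188], [0.574, -0.12, 0.192], [0.578, -0.12, 0.188], [0.584, -0.12, 0.191], [0.59, -0.114, 0.193], [0.594, -0.117, 0.191], [0.601, -0.12, 0.193], [0.606, -0.117, 0.198], [0.613, -0.11, 0.197], [0.62, -0.117, 0.199], [0.623, -0.11, 0.198], [0.63, -0.114, 0.2], [0.635, -0.117, 0.205], [0.639, -0.117, 0.205], [0.643, -0.107, 0.203], [0.645, -0.11, 0.206], [0.649, -0.117, 0.203]]
foot ((586.900634765625, -119.59782409667969), 123.48419189453125)
```

>>> step_arm --deltas '[{"dp": [0, 0, -1], "twist": 1}, {"dp": [0, 0, -1], "twist": 1}, {"dp": [0, 0, -0.5], "twist": 1}, {"dp": [0, 0, 0], "twist": 1}, {"dp": [0, 0, 0], "twist": 1}, {"dp": [0, 0, 0], "twist": 1}, {"dp": [0, 0, 0], "twist": 1}, {"dp": [0, 0, 0], "twist": 1}, {"dp": [0, 0, 0], "twist": 1}, {"dp": [0, 0, 0], "twist": 1}, {"dp": [0, 0, 0], "twist": 1}, {"dp": [0, 0, 0], "twist": 1}]' --gripper 1 --squeeze 50

```text
time_s: 2.4
ee_pos: [0.1487, 0.5295, 0.3054]
eef_rot: [-3.142, 0.0, 2.027]
force: [0.1, -0.1, -1.1]
grip_width: 0.0942
grip_force: 0.0
```

```bash
cat >> h.py <<'E'
def go(tgt, yaw_deg=None):
    o=ctrl.get_obs(); y=o['eef_rot'][2]; d=np.array(tgt)-o['ee_pos']
    tx=np.array([np.cos(y),np.sin(y),0]);ty=np.array([np.sin(y),-np.cos(y),0])
    print('t',round(o['time_s'],2),'pos',o['ee_pos'].round(4),'rpy',np.degrees(o['eef_rot']).round(2),'w',round(o['grip_width'],4),'gf',round(o['grip_force'],1),'F',o['force'].round(1))
    print(' units',np.round([d@tx/.04,d@ty/.04,-d[2]/.04],2), 'twist', None if yaw_deg is None else round(((np.degrees(y)-yaw_deg+180)%360-180)/4,2))
E
python3 -c "
from h import *
go([.5556,.1037,.28],31)"
```

```text
t 2.4 pos [0.1487 0.5295 0.3054] rpy [-180.      0.    116.15] w 0.0942 gf 0.0 F [ 0.1 -0.1 -1.1]
 units [-14.04   4.44   0.64] twist 21.29
```

>>> step_arm --deltas '[{"dp": [0, 0, 0], "twist": 1}, {"dp": [0, 0, 0], "twist": 1}, {"dp": [0, 0, 0], "twist": 1}, {"dp": [0, 0, 0], "twist": 1}, {"dp": [0, 0, 0], "twist": 1}, {"dp": [0, 0, 0], "twist": 1}, {"dp": [0, 0, 0], "twist": 1}, {"dp": [0, 0, 0], "twist": 1}, {"dp": [0, 0, 0], "twist": 1}, {"dp": [0, 0, 0], "twist": 1}, {"dp": [0, 0, 0], "twist": 1}, {"dp": [0, 0, 0], "twist": 1}]'

```text
time_s: 3.6
ee_pos: [0.1487, 0.5295, 0.3054]
eef_rot: [-3.142, 0.0, 1.189]
force: [-0.1, -0.3, -0.2]
grip_width: 0.0939
grip_force: 0.0
```

>>> step_arm --deltas '[{"dp": [0, 0, 0], "twist": 1}, {"dp": [0, 0, 0], "twist": 1}, {"dp": [0, 0, 0], "twist": 1}, {"dp": [0, 0, 0], "twist": 1}, {"dp": [0, 0, 0], "twist": 1}, {"dp": [0, 0, 0], "twist": 1}, {"dp": [0, 0, 0], "twist": 1}, {"dp": [0, 0, 0], "twist": 1}, {"dp": [0, 0, 0], "twist": 1}, {"dp": [0, 0, 0], "twist": 0.29}]'

```text
time_s: 4.6
ee_pos: [0.1487, 0.5295, 0.3054]
eef_rot: [3.142, -0.0, 0.542]
force: [0.2, 0.1, 0.0]
grip_width: 0.0938
grip_force: 0.0
```

```bash
python3 -c "
from h import *
go([.5556,.1037,.28],31)"
```

```text
t 4.6 pos [0.1487 0.5295 0.3054] rpy [180.    -0.    31.05] w 0.0938 gf 0.0 F [0.2 0.1 0. ]
 units [ 3.22 14.37  0.64] twist 0.01
```

>>> step_arm --deltas '[{"dp": [0.2, 0.9, 0], "twist": 0}, {"dp": [0.2, 0.9, 0], "twist": 0}, {"dp": [0.2, 0.9, 0], "twist": 0}, {"dp": [0.2, 0.9, 0], "twist": 0}, {"dp": [0.2, 0.9, 0], "twist": 0}, {"dp": [0.2, 0.9, 0], "twist": 0}, {"dp": [0.2, 0.9, 0], "twist": 0}, {"dp": [0.2, 0.9, 0], "twist": 0}, {"dp": [0.2, 0.9, 0], "twist": 0}, {"dp": [0.2, 0.9, 0], "twist": 0}, {"dp": [0.2, 0.9, 0], "twist": 0}, {"dp": [0.2, 0.9, 0], "twist": 0}]'

```text
time_s: 5.8
ee_pos: [0.4552, 0.2082, 0.3056]
eef_rot: [3.142, -0.0, 0.545]
force: [0.6, 0.7, -0.8]
grip_width: 0.0942
grip_force: 0.0
```

>>> step_arm --deltas '[{"dp": [0.2, 0.9, 0], "twist": 0}, {"dp": [0.2, 0.9, 0], "twist": 0}, {"dp": [0.2, 0.9, 0.3], "twist": 0}, {"dp": [0.22, 0.87, 0.34], "twist": 0}, {"dp": [0, 0, 0], "twist": 0}, {"dp": [0, 0, 0], "twist": 0}]'

```text
time_s: 6.4
ee_pos: [0.5563, 0.1039, 0.2794]
eef_rot: [-3.141, 0.001, 0.544]
force: [-0.4, -0.1, 1.6]
grip_width: 0.0941
grip_force: 0.0
```

Run:
```python
from h import *
go([.5556,.1037,.136],31)
o=ctrl.get_obs()
im,D=ctrl.camera('wrist');c=ctrl.get_calibration('wrist')
from scipy.spatial.transform import Rotation as R
T=np.eye(4);T[:3,:3]=R.from_euler('xyz',o['eef_rot']).as_matrix();T[:3,3]=o['ee_pos']
v,u=np.nonzero(D>0);z=D[v,u]
P=(T@c['hand_eye']@np.stack([(u-c['cx'])/c['fx']*z,(v-c['cy'])/c['fy']*z,z,np.ones_like(z)]))[:3].T
q=P[(P[:,2]>.148)&(P[:,2]<.168)&(abs(P[:,0]-.575)<.08)&(abs(P[:,1]-.115)<.08)]
m=q[:,:2].mean(0);d=np.linalg.svd(q[:,:2]-m,full_matrices=False)[2][0];t=(q[:,:2]-m)@d
print(len(q),m,np.degrees(np.arctan2(d[1],d[0])),m+d*(t.min()+t.max())/2,np.ptp(t),np.percentile(q[:,2],[5,50,95]))
cv2.imwrite('pics/w1.png',im[:,:,::-1])
```

```text
t 6.4 pos [0.5563 0.1039 0.2794] rpy [-1.7997e+02  5.0000e-02  3.1140e+01] w 0.0941 gf 0.0 F [-0.4 -0.1  1.6]
 units [-0.02 -0.    3.59] twist 0.04
970 [0.57765515 0.1173601 ] -148.56630650739376 [0.57371966 0.11495469] 0.11142156654680624 [0.15200958 0.15917662 0.16088269]
```

View pics/w1.png

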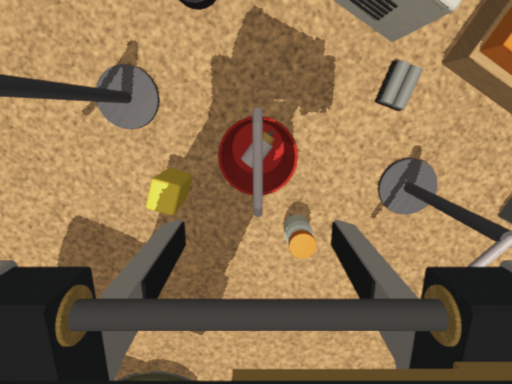

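The wrist view confirms the pail's handle bar at column ~258, centred between the fingers, with the motor near the pail's middle. I descend and grip.

>>> step_arm --deltas '[{"dp": [0, 0, 0.8], "twist": 0}, {"dp": [0, 0, 0.8], "twist": 0}, {"dp": [0, 0, 0.8], "twist": 0}, {"dp": [0, 0, 0.7], "twist": 0}, {"dp": [0, 0, 0.49], "twist": 0}, {"dp": [0, 0, 0], "twist": 0}]'

```text
time_s: 7.05
ee_pos: [0.5549, 0.1051, 0.1347]
eef_rot: [-3.14, 0.003, 0.545]
force: [-0.4, 0.1, 0.9]
grip_width: 0.0942
grip_force: 0.0
```

>>> step_arm --deltas '[{"dp": [0, 0, 0], "twist": 0}, {"dp": [0, 0, 0], "twist": 0}, {"dp": [0, 0, 0], "twist": 0}, {"dp": [0, 0, 0], "twist": 0}, {"dp": [0, 0, 0], "twist": 0}, {"dp": [0, 0, 0], "twist": 0}, {"dp": [0, 0, 0], "twist": 0}, {"dp": [0, 0, 0], "twist": 0}]' --gripper -1 --squeeze 55

```text
time_s: 7.85
ee_pos: [0.5563, 0.1042, 0.1362]
eef_rot: [-3.142, 0.0, 0.544]
force: [-0.2, -0.3, 0.8]
grip_width: 0.0335
grip_force: 0.0
```

```bash
python3 -c "
from h import *
go([.5556,.1037,.255],78.8)"
```

```text
t 7.85 pos [0.5563 0.1042 0.1362] rpy [-180.      0.     31.15] w 0.0335 gf 0.0 F [-0.2 -0.3  0.8]
 units [-0.02  0.   -2.97] twist -11.91
```

>>> step_arm --deltas '[{"dp": [0, 0, 0], "twist": 0}, {"dp": [0, 0, 0], "twist": 0}, {"dp": [0, 0, 0], "twist": 0}, {"dp": [0, 0, 0], "twist": 0}, {"dp": [0, 0, 0], "twist": 0}, {"dp": [0, 0, 0], "twist": 0}]'

```text
time_s: 8.45
ee_pos: [0.5563, 0.1043, 0.1362]
eef_rot: [-3.141, 0.0, 0.544]
force: [-0.9, 1.6, -1.1]
grip_width: 0.0086
grip_force: 55.0
```

>>> step_arm --deltas '[{"dp": [0, 0, -0.1], "twist": 0}, {"dp": [0, 0, -0.2], "twist": 0}, {"dp": [0, 0, -0.3], "twist": 0}, {"dp": [0, 0, -0.4], "twist": 0}, {"dp": [0, 0, -0.4], "twist": 0}, {"dp": [0, 0, -0.4], "twist": 0}, {"dp": [0, 0, -0.4], "twist": 0}, {"dp": [0, 0, -0.4], "twist": 0}, {"dp": [0, 0, -0.3], "twist": 0}, {"dp": [0, 0, -0.1], "twist": 0}, {"dp": [0, 0, 0], "twist": 0}]'

```text
time_s: 9.55
ee_pos: [0.5564, 0.1042, 0.2567]
eef_rot: [3.141, -0.001, 0.544]
force: [-0.1, 0.6, -3.5]
grip_width: 0.0081
grip_force: 55.0
```

```bash
cat >> h.py <<'E'
def handle(cam,ctr,r,zlo,zhi,L):
    im,D=ctrl.camera(cam)
    p=pts(cam,np.ones((384,512),bool),D)
    q=p[(np.hypot(p[:,0]-ctr[0],p[:,1]-ctr[1])<r)&(p[:,2]>zlo)&(p[:,2]<zhi)]
    return im,q
E
python3 - <<'E'
from h import *
go([.33,.25,.253],78.8)
im,q=handle('scene',(.575,.115),.1,.05,.3,0)
body=q[(q[:,2]<.22)]
print('body z', np.percentile(body[:,2],[0.5,2,50,98]))
cv2.imwrite('pics/s2.png',cv2.resize(im[80:270,180:400,::-1],None,fx=3,fy=3))
E
```

```text
t 9.55 pos [0.5564 0.1042 0.2567] rpy [ 1.7998e+02 -4.0000e-02  3.1150e+01] w 0.0081 gf 55.0 F [-0.1  0.6 -3.5]
 units [-2.96 -6.05  0.09] twist -11.91
body z [0.12226066 0.1244053  0.17551411 0.21424763]
```

View pics/s2.png

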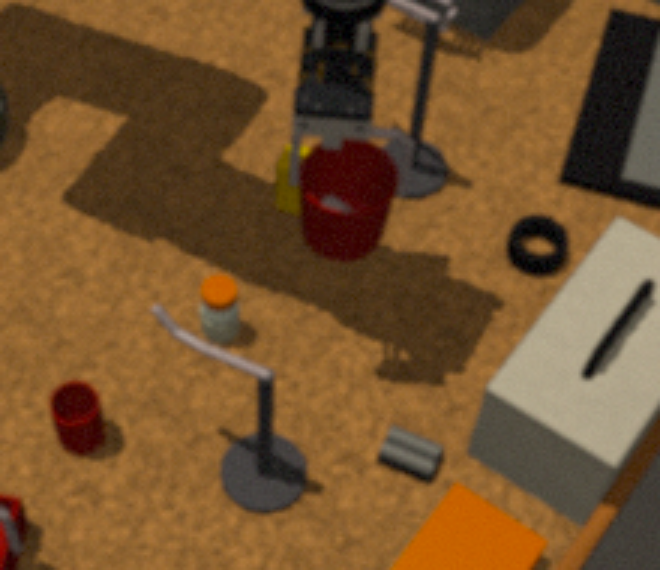

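```bash
cat >> h.py <<'E'
from scipy.spatial.transform import Rotation as R
def wcloud(save=None):
    o=ctrl.get_obs(); im,D=ctrl.camera('wrist');c=ctrl.get_calibration('wrist')
    T=np.eye(4);T[:3,:3]=R.from_euler('xyz',o['eef_rot']).as_matrix();T[:3,3]=o['ee_pos']
    v,u=np.nonzero(D>0);z=D[v,u]
    if save: cv2.imwrite(save,im[:,:,::-1])
    return (T@c['hand_eye']@np.stack([(u-c['cx'])/c['fx']*z,(v-c['cy'])/c['fy']*z,z,np.ones_like(z)]))[:3].T
def barprof(P,dy=None):
    # bar profile in tool frame: along x, lateral y, z above TCP
    o=ctrl.get_obs();L=(P-o['ee_pos'])@R.from_euler('xyz',o['eef_rot']).as_matrix()
    s=L[(abs(L[:,1])<.02)&(L[:,0]>-.05)&(L[:,0]<.1)&(L[:,2]<.03)&(L[:,2]>-.05)]
    for a in np.arange(-.04,.09,.008):
        k=s[(s[:,0]>=a)&(s[:,0]<a+.008)]
        if len(k)>3: print(round(a+.004,3),len(k),'y',np.median(k[:,1]).round(4),'z',np.percentile(k[:,2],[5,50]).round(4))
E
python3 - <<'E'
from h import *
barprof(wcloud())
E
```

```text
-0.036 35 y 0.0007 z [-0.0159 -0.0131]
-0.028 63 y 0.0007 z [-0.023  -0.0196]
-0.02 176 y 0.0001 z [-0.0252 -0.024 ]
-0.012 189 y 0.0007 z [-0.0251 -0.024 ]
-0.004 238 y 0.0004 z [-0.0478 -0.0243]
0.004 279 y 0.0002 z [-0.0462 -0.0242]
0.012 1693 y 0.0007 z [-0.0481 -0.0288]
0.02 245 y 0.0007 z [-0.0247 -0.0234]
0.028 253 y 0.0002 z [-0.025  -0.0232]
0.036 254 y 0.0005 z [-0.0245 -0.0232]
0.044 272 y 0.0002 z [-0.0246 -0.0231]
0.052 286 y 0.0002 z [-0.0245 -0.023 ]
0.06 292 y 0.0002 z [-0.0244 -0.0229]
0.068 310 y 0.0002 z [-0.0228 -0.0186]
0.076 207 y 0.0002 z [-0.0152 -0.0113]
```

The pail hangs level in the grip, with the bar's middle 21 mm along tool x. I carry it to the front side of the tall hook.

>>> step_arm --deltas '[{"dp": [-0.06, -0.13, 0], "twist": 0}, {"dp": [-0.13, -0.25, 0], "twist": 0}, {"dp": [-0.19, -0.38, 0], "twist": 0}, {"dp": [-0.25, -0.5, 0], "twist": 0}, {"dp": [-0.25, -0.5, 0], "twist": 0}, {"dp": [-0.25, -0.5, 0], "twist": 0}, {"dp": [-0.25, -0.5, 0], "twist": 0}, {"dp": [-0.25, -0.5, 0], "twist": 0}, {"dp": [-0.25, -0.5, 0], "twist": 0}, {"dp": [-0.25, -0.5, 0], "twist": 0}, {"dp": [-0.25, -0.5, 0], "twist": 0}, {"dp": [-0.25, -0.5, 0], "twist": 0}]'

```text
time_s: 10.85
ee_pos: [0.3558, 0.2303, 0.2561]
eef_rot: [-3.141, 0.0, 0.544]
force: [0.9, -0.2, -3.5]
grip_width: 0.0087
grip_force: 55.0
```

>>> step_arm --deltas '[{"dp": [-0.25, -0.5, 0], "twist": -0.3}, {"dp": [-0.1, -0.25, 0], "twist": -0.6}, {"dp": [0, 0, 0], "twist": -1}, {"dp": [0, 0, 0], "twist": -1}, {"dp": [0, 0, 0], "twist": -1}, {"dp": [0, 0, 0], "twist": -1}, {"dp": [0, 0, 0], "twist": -1}, {"dp": [0, 0, 0], "twist": -1}, {"dp": [0, 0, 0], "twist": -1}, {"dp": [0, 0, 0], "twist": -1}, {"dp": [0, 0, 0], "twist": -1}, {"dp": [0, 0, 0], "twist": -1}]'

```text
time_s: 12.05
ee_pos: [0.3296, 0.248, 0.2561]
eef_rot: [3.142, 0.0, 1.309]
force: [0.1, -0.4, -4.2]
grip_width: 0.0084
grip_force: 55.0
```

>>> step_arm --deltas '[{"dp": [0, 0, 0], "twist": -0.6}, {"dp": [0, 0, 0], "twist": -0.4}, {"dp": [0, 0, 0], "twist": 0}]'

```text
time_s: 12.35
ee_pos: [0.3297, 0.2481, 0.2562]
eef_rot: [3.142, 0.0, 1.376]
force: [-0.2, -0.6, -2.8]
grip_width: 0.0088
grip_force: 55.0
```

Run:
```python
from h import *
go([.3343,.3318,.253],78.8)
P=wcloud(); barprof(P)
# hook seen by wrist
q=P[(P[:,2]>.215)&(P[:,2]<.27)&(P[:,0]>.40)&(P[:,0]<.6)&(P[:,1]>.27)&(P[:,1]<.38)]
print('wrist',len(q))
if len(q)>20: print(q[np.argsort(q[:,0])][::max(1,len(q)//12)].round(3).tolist())
```

```text
t 12.35 pos [0.3297 0.2481 0.2562] rpy [180.     0.    78.82] w 0.0088 gf 55.0 F [-0.2 -0.6 -2.8]
 units [ 2.08 -0.29  0.08] twist 0.0
-0.036 39 y -0.0001 z [-0.0157 -0.0134]
-0.028 68 y 0.0006 z [-0.0239 -0.0201]
-0.02 189 y 0.0005 z [-0.025  -0.0237]
-0.012 187 y -0.0 z [-0.0248 -0.0235]
-0.004 242 y -0.0 z [-0.0475 -0.024 ]
0.004 383 y 0.0005 z [-0.0461 -0.0242]
0.012 1599 y -0.0 z [-0.048  -0.0281]
0.02 245 y -0.0 z [-0.0245 -0.023 ]
0.028 253 y 0.0005 z [-0.0246 -0.0229]
0.036 262 y 0.0002 z [-0.0242 -0.0228]
0.044 266 y 0.0002 z [-0.0242 -0.0227]
0.052 270 y -0.0001 z [-0.0241 -0.0225]
0.06 294 y -0.0001 z [-0.0239 -0.0222]
0.068 300 y 0.0002 z [-0.0221 -0.0178]
0.076 186 y -0.0001 z [-0.014  -0.0106]
wrist 2377
[[0.415, 0.336, 0.252], [0.42, 0.336, 0.255], [0.43, 0.33, 0.244], [0.442, 0.334, 0.235], [0.449, 0.329, 0.236], [0.456, 0.334, 0.232], [0.463, 0.331, 0.234], [0.47, 0.323, 0.233], [0.477, 0.323, 0.237], [0.483, 0.326, 0.239], [0.489, 0.32, 0.239], [0.494, 0.32, 0.241], [0.502, 0.316, 0.238]]
```

>>> step_arm --deltas '[{"dp": [0.1, -0.04, 0], "twist": 0}, {"dp": [0.3, -0.05, 0], "twist": 0}, {"dp": [0.4, -0.05, 0], "twist": 0}, {"dp": [0.4, -0.05, 0], "twist": 0}, {"dp": [0.4, -0.05, 0], "twist": 0}, {"dp": [0.35, -0.05, 0], "twist": 0}, {"dp": [0.13, 0, 0], "twist": 0}, {"dp": [0, 0, 0], "twist": 0}]'

```text
time_s: 13.2
ee_pos: [0.3346, 0.3326, 0.2559]
eef_rot: [-3.141, 0.001, 1.375]
force: [-0.1, -0.0, -3.3]
grip_width: 0.0082
grip_force: 55.0
```

>>> step_arm --deltas '[{"dp": [0, 0.1, 0], "twist": 0}, {"dp": [0, 0.2, 0], "twist": 0}, {"dp": [0, 0.3, 0], "twist": 0}, {"dp": [0, 0.3, 0], "twist": 0}, {"dp": [0, 0.3, 0], "twist": 0}, {"dp": [0, 0.3, 0], "twist": 0}, {"dp": [0, 0.3, 0], "twist": 0}, {"dp": [0, 0.3, 0], "twist": 0}, {"dp": [0, 0.3, 0], "twist": 0}, {"dp": [0, 0.3, 0], "twist": 0}, {"dp": [0, 0.2, 0], "twist": 0}, {"dp": [0, 0.1, 0], "twist": 0}]'

```text
time_s: 14.4
ee_pos: [0.4531, 0.3084, 0.2561]
eef_rot: [-3.141, 0.0, 1.374]
force: [0.2, -0.3, -2.7]
grip_width: 0.0085
grip_force: 55.0
```

Run:
```python
from h import *
go([.452,.309,.221],78.8)
P=wcloud('pics/w3.png')
```

```text
t 14.4 pos [0.4531 0.3084 0.2561] rpy [-1.7999e+02  1.0000e-02  7.8730e+01] w 0.0085 gf 55.0 F [ 0.2 -0.3 -2.7]
 units [ 0.01 -0.03  0.88] twist -0.02
```

View pics/w3.png

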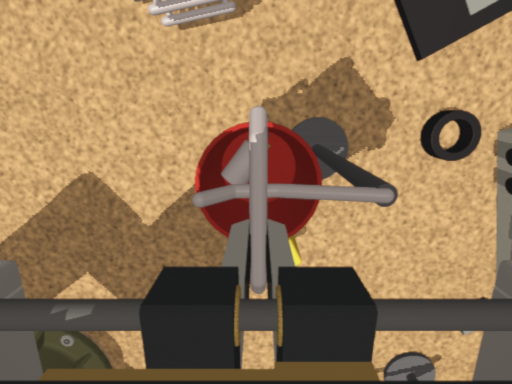

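The hook bar crosses under the handle at about (258,190), the middle of the bar. I lower it.

>>> step_arm --deltas '[{"dp": [0, 0, 0.1], "twist": 0}, {"dp": [0, 0, 0.15], "twist": 0}, {"dp": [0, 0, 0.2], "twist": 0}, {"dp": [0, 0, 0.15], "twist": 0}, {"dp": [0, -0.03, 0.12], "twist": 0}, {"dp": [0, 0, 0.1], "twist": 0}, {"dp": [0, 0, 0.06], "twist": 0}, {"dp": [0, 0, 0], "twist": 0}]'

```text
time_s: 15.25
ee_pos: [0.4512, 0.3089, 0.2211]
eef_rot: [3.141, -0.0, 1.375]
force: [0.6, -0.3, -2.2]
grip_width: 0.0081
grip_force: 55.0
```

Run:
```python
from h import *
go([.452,.309,.221],78.8)
```

```text
t 15.25 pos [0.4512 0.3089 0.2211] rpy [ 1.7999e+02 -1.0000e-02  7.8760e+01] w 0.0081 gf 55.0 F [ 0.6 -0.3 -2.2]
 units [0.01 0.02 0.  ] twist -0.01
```

>>> step_arm --deltas '[{"dp": [0, 0, 0.03], "twist": 0}, {"dp": [0, 0, 0], "twist": 0}]'

```text
time_s: 15.45
ee_pos: [0.4513, 0.3089, 0.2204]
eef_rot: [3.141, -0.001, 1.374]
force: [-2.7, -1.6, 3.1]
grip_width: 0.008
grip_force: 55.0
```

>>> step_arm --deltas '[{"dp": [0, 0, 0.03], "twist": 0}, {"dp": [0, 0, 0], "twist": 0}]'

```text
time_s: 15.65
ee_pos: [0.4514, 0.3088, 0.2197]
eef_rot: [3.14, -0.001, 1.374]
force: [-3.2, -3.0, 8.5]
grip_width: 0.0085
grip_force: 55.0
```

It rests on the saddle. I release it partly open, wait, then lift straight up.

>>> step_arm --deltas '[{"dp": [0, 0, -0.03], "twist": 0}, {"dp": [0, 0, 0], "twist": 0}, {"dp": [0, 0, 0], "twist": 0}, {"dp": [0, 0, 0], "twist": 0}, {"dp": [0, 0, 0], "twist": 0}, {"dp": [0, 0, 0], "twist": 0}, {"dp": [0, 0, 0], "twist": 0}, {"dp": [0, 0, 0], "twist": 0}]' --gripper 0

```text
time_s: 16.45
ee_pos: [0.4512, 0.3088, 0.2198]
eef_rot: [-3.142, 0.0, 1.375]
force: [-0.2, -0.1, -0.0]
grip_width: 0.0469
grip_force: 0.0
```

>>> step_arm --deltas '[{"dp": [0, 0, -0.2], "twist": 0}, {"dp": [0, 0, -0.4], "twist": 0}, {"dp": [0, 0, -0.8], "twist": 0}, {"dp": [0, 0, -0.8], "twist": 0}, {"dp": [0, 0, -0.4], "twist": 0}, {"dp": [0, 0, 0], "twist": 0}]'

```text
time_s: 17.05
ee_pos: [0.4516, 0.3091, 0.3266]
eef_rot: [3.138, -0.003, 1.375]
force: [-0.2, -0.3, -0.1]
grip_width: 0.0472
grip_force: 0.0
```

Run:
```python
from h import *
# caddy grip point: offset toward the pail side (minus/plus), approach height .28
b=np.radians(28.7);c=np.array([.4636,-.3640])
g=c+.022*np.array([np.cos(b),np.sin(b)]);print(g, c-.022*np.array([np.cos(b),np.sin(b)]))
go([*g,.28],28.7)
P=wcloud('pics/w4.png')
q=P[(P[:,2]>.236)&(P[:,2]<.26)&(np.hypot(P[:,0]-.456,P[:,1]-.329)<.075)]
print('top bits',len(q)); 
im,D=ctrl.camera('scene');p=pts('scene',np.ones((384,512),bool),D)
b=p[(np.hypot(p[:,0]-.456,p[:,1]-.329)<.09)&(p[:,2]>.06)&(p[:,2]<.27)]
print(np.percentile(b[:,2],[0.5,50,99]));cv2.imwrite('pics/s4.png',cv2.resize(im[30:200,220:400,::-1],None,fx=3,fy=3))
```

```text
[ 0.48289722 -0.35343508] [ 0.44430278 -0.37456492]
t 17.05 pos [0.4516 0.3091 0.3266] rpy [ 1.7981e+02 -1.7000e-01  7.8750e+01] w 0.0472 gf 0.0 F [-0.2 -0.3 -0.1]
 units [-16.09   4.     1.17] twist 12.51
top bits 2211
[0.07402842 0.15454229 0.25135581]
```

View pics/s4.png

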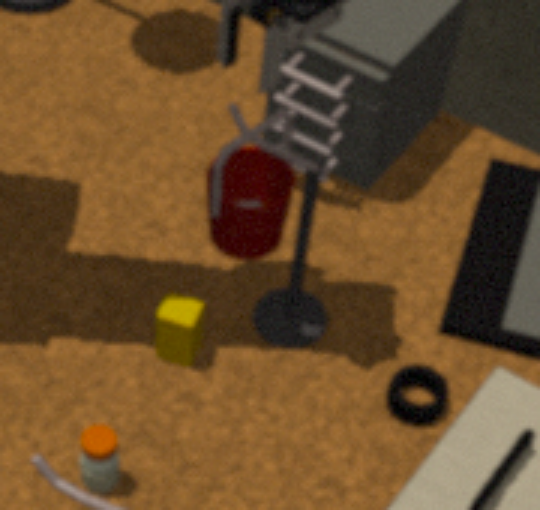

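The pail hangs upright on the tall hook, at about (250,200) in the crop. Now the caddy.

>>> step_arm --deltas '[{"dp": [0, 0, 0], "twist": 1}, {"dp": [0, 0, 0], "twist": 1}, {"dp": [0, 0, 0], "twist": 1}, {"dp": [0, 0, 0], "twist": 1}, {"dp": [0, 0, 0], "twist": 1}, {"dp": [0, 0, 0], "twist": 1}, {"dp": [0, 0, 0], "twist": 1}, {"dp": [0, 0, 0], "twist": 1}, {"dp": [0, 0, 0], "twist": 1}, {"dp": [0, 0, 0], "twist": 1}, {"dp": [0, 0, 0], "twist": 1}, {"dp": [0, 0, 0], "twist": 1}]' --gripper 1

```text
time_s: 18.35
ee_pos: [0.4509, 0.3086, 0.3223]
eef_rot: [3.142, 0.002, 0.534]
force: [0.2, 0.8, 0.8]
grip_width: 0.094
grip_force: 0.0
```

>>> step_arm --deltas '[{"dp": [-0.2, 0.4, 0], "twist": 0.5}, {"dp": [-0.48, 0.86, 0], "twist": 0}, {"dp": [-0.48, 0.86, 0], "twist": 0}, {"dp": [-0.48, 0.86, 0], "twist": 0}, {"dp": [-0.48, 0.86, 0], "twist": 0}, {"dp": [-0.48, 0.86, 0], "twist": 0}, {"dp": [-0.48, 0.86, 0], "twist": 0}, {"dp": [-0.48, 0.86, 0], "twist": 0}, {"dp": [-0.48, 0.86, 0], "twist": 0}, {"dp": [-0.48, 0.86, 0], "twist": 0}, {"dp": [-0.48, 0.86, 0], "twist": 0}, {"dp": [-0.48, 0.86, 0], "twist": 0}]'

```text
time_s: 19.55
ee_pos: [0.4482, -0.1445, 0.3231]
eef_rot: [-3.141, 0.001, 0.502]
force: [0.7, 0.8, -0.2]
grip_width: 0.094
grip_force: 0.0
```

>>> step_arm --deltas '[{"dp": [-0.48, 0.86, 0], "twist": 0}, {"dp": [-0.48, 0.86, 0], "twist": 0}, {"dp": [-0.48, 0.86, 0.2], "twist": 0}, {"dp": [-0.48, 0.86, 0.4], "twist": 0}, {"dp": [-0.48, 0.86, 0.4], "twist": 0}, {"dp": [-0.24, 0.4, 0.2], "twist": 0}, {"dp": [0, 0, 0], "twist": 0}]'

```text
time_s: 20.25
ee_pos: [0.4457, -0.3595, 0.2736]
eef_rot: [-3.138, 0.001, 0.499]
force: [-0.0, 0.7, -0.3]
grip_width: 0.0944
grip_force: 0.0
```

Run:
```python
from h import *
P=wcloud('pics/w5.png')
q=P[(P[:,2]>.118)&(P[:,2]<.14)&(abs(P[:,0]-.464)<.08)&(abs(P[:,1]+.364)<.08)]
m=q[:,:2].mean(0);d=np.linalg.svd(q[:,:2]-m,full_matrices=False)[2][0];d=d*np.sign(d[0]);t=(q[:,:2]-m)@d
c=m+d*(t.min()+t.max())/2
a=np.degrees(np.arctan2(d[1],d[0]))
print(len(q),a,c,np.ptp(t),np.percentile(q[:,2],[5,50,95]))
go([*(c-.022*d),.106],a)
```

```text
878 28.24757947789035 [ 0.46244713 -0.36525306] 0.11610401637702258 [0.12138229 0.12923196 0.13091177]
t 20.3 pos [ 0.4464 -0.3582  0.2749] rpy [-1.7989e+02  3.0000e-02  2.8680e+01] w 0.0941 gf 0.0 F [-0.3 -0.3 -0.1]
 units [-0.28  0.34  4.22] twist 0.11
```

View pics/w5.png

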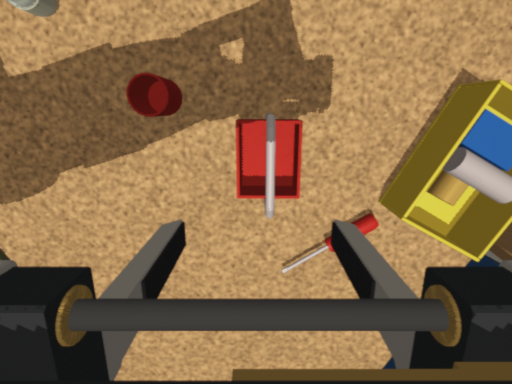

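The caddy's handle is at column ~270, rows 115–215, slightly right of the finger centre. I correct for that and descend.

>>> step_arm --deltas '[{"dp": [-0.28, 0.34, 0.4], "twist": 0.1}, {"dp": [0, 0, 0.8], "twist": 0}, {"dp": [0, 0, 0.8], "twist": 0}, {"dp": [0, 0, 0.8], "twist": 0}, {"dp": [0, 0, 0.7], "twist": 0}, {"dp": [0, 0, 0.5], "twist": 0}, {"dp": [0, 0, 0.22], "twist": 0}, {"dp": [0, 0, 0], "twist": 0}, {"dp": [0, 0, 0], "twist": 0}]'

```text
time_s: 21.2
ee_pos: [0.4443, -0.3755, 0.1081]
eef_rot: [3.14, -0.0, 0.495]
force: [-0.3, 0.3, 0.3]
grip_width: 0.0942
grip_force: 0.0
```

Run:
```python
from h import *
go([.4430,-.3757,.106],28.3)
barprof(wcloud())
```

```text
t 21.2 pos [ 0.4443 -0.3755  0.1081] rpy [ 1.7992e+02 -3.0000e-02  2.8370e+01] w 0.0942 gf 0.0 F [-0.3  0.3  0.3]
 units [-0.03 -0.01  0.05] twist 0.02
-0.036 43 y -0.0007 z [-0.0143 -0.0109]
-0.028 74 y -0.0001 z [-0.0214 -0.0191]
-0.02 187 y -0.0006 z [-0.0223 -0.0211]
-0.012 204 y -0.0 z [-0.0223 -0.0211]
-0.004 208 y -0.0 z [-0.0225 -0.0211]
0.004 218 y -0.0 z [-0.0225 -0.021 ]
0.012 224 y -0.0 z [-0.0223 -0.0211]
0.02 245 y -0.0 z [-0.0224 -0.021 ]
0.028 250 y -0.0 z [-0.0223 -0.0208]
0.036 252 y -0.0005 z [-0.0224 -0.021 ]
0.044 259 y -0.0 z [-0.0226 -0.021 ]
0.052 267 y 0.0 z [-0.0224 -0.021 ]
0.06 282 y 0.0 z [-0.0223 -0.021 ]
0.068 290 y -0.0002 z [-0.0218 -0.019 ]
0.076 258 y -0.0003 z [-0.0155 -0.0114]
0.084 30 y -0.0 z [-0.0084 -0.0073]
```

>>> step_arm --deltas '[{"dp": [0, 0, 0.05], "twist": 0}, {"dp": [0, 0, 0], "twist": 0}, {"dp": [0, 0, 0], "twist": 0}, {"dp": [0, 0, 0], "twist": 0}, {"dp": [0, 0, 0], "twist": 0}, {"dp": [0, 0, 0], "twist": 0}, {"dp": [0, 0, 0], "twist": 0}, {"dp": [0, 0, 0], "twist": 0}, {"dp": [0, 0, 0], "twist": 0}, {"dp": [0, 0, 0], "twist": 0}, {"dp": [0, 0, 0], "twist": 0}, {"dp": [0, 0, 0], "twist": 0}]' --gripper -1

```text
time_s: 22.45
ee_pos: [0.4439, -0.3752, 0.105]
eef_rot: [-3.141, 0.0, 0.495]
force: [-0.7, 1.2, -0.8]
grip_width: 0.0086
grip_force: 55.0
```

>>> step_arm --deltas '[{"dp": [0, 0, 0], "twist": 0}, {"dp": [0, 0, 0], "twist": 0}, {"dp": [0, 0, -0.1], "twist": 0}, {"dp": [0, 0, -0.2], "twist": 0}, {"dp": [0, 0, -0.4], "twist": 0}, {"dp": [0, 0, -0.5], "twist": 0}, {"dp": [0, 0, -0.5], "twist": 0}, {"dp": [0, 0, -0.5], "twist": 0}, {"dp": [0, 0, -0.3], "twist": 0}, {"dp": [0, 0, -0.15], "twist": 0}, {"dp": [0, 0, 0], "twist": 0}]'

```text
time_s: 23.55
ee_pos: [0.444, -0.3754, 0.2114]
eef_rot: [3.141, -0.0, 0.495]
force: [0.3, -0.1, -3.3]
grip_width: 0.0086
grip_force: 55.0
```

Run:
```python
from h import *
d=np.array([.9986,.05]);y=np.array([-.05,.9986]);s=np.array([.559,-.1195])
f=s-.022*y; st=f-.125*d; print('final',f,'start',st)
go([*st,.211],93)
barprof(wcloud())
```

```text
final [ 0.5601    -0.1414692] start [ 0.435275  -0.1477192]
t 23.55 pos [ 0.444  -0.3754  0.2114] rpy [ 1.7996e+02 -1.0000e-02  2.8350e+01] w 0.0086 gf 55.0 F [ 0.3 -0.1 -3.3]
 units [ 2.51 -5.11  0.01] twist -16.16
-0.036 41 y 0.0003 z [-0.0181 -0.0153]
-0.028 70 y 0.0009 z [-0.0259 -0.0224]
-0.02 191 y 0.0009 z [-0.0268 -0.0255]
-0.012 188 y 0.0003 z [-0.0267 -0.0255]
-0.004 242 y 0.0009 z [-0.0482 -0.0259]
0.004 271 y 0.0003 z [-0.0464 -0.0257]
0.012 1674 y 0.0004 z [-0.0481 -0.029 ]
0.02 250 y 0.0006 z [-0.0266 -0.0252]
0.028 252 y 0.0004 z [-0.0264 -0.025 ]
0.036 257 y 0.0009 z [-0.0263 -0.0249]
0.044 268 y 0.0009 z [-0.0264 -0.0248]
0.052 272 y 0.0004 z [-0.0262 -0.0247]
0.06 293 y 0.0004 z [-0.026  -0.0246]
0.068 301 y 0.0004 z [-0.0253 -0.023 ]
0.076 280 y 0.0004 z [-0.02   -0.0153]
0.084 39 y 0.0004 z [-0.0126 -0.0109]
```

>>> step_arm --deltas '[{"dp": [0, 0, 0], "twist": -0.3}, {"dp": [0, 0, 0], "twist": -0.6}, {"dp": [0, 0, 0], "twist": -1}, {"dp": [0, 0, 0], "twist": -1}, {"dp": [0, 0, 0], "twist": -1}, {"dp": [0, 0, 0], "twist": -1}, {"dp": [0, 0, 0], "twist": -1}, {"dp": [0, 0, 0], "twist": -1}, {"dp": [0, 0, 0], "twist": -1}, {"dp": [0, 0, 0], "twist": -1}, {"dp": [0, 0, 0], "twist": -1}, {"dp": [0, 0, 0], "twist": -1}]'

```text
time_s: 24.8
ee_pos: [0.4437, -0.3751, 0.2101]
eef_rot: [-3.14, -0.001, 1.26]
force: [-0.5, -0.1, -2.6]
grip_width: 0.0086
grip_force: 55.0
```

>>> step_arm --deltas '[{"dp": [0, 0, 0], "twist": -1}, {"dp": [0, 0, 0], "twist": -1}, {"dp": [0, 0, 0], "twist": -1}, {"dp": [0, 0, 0], "twist": -1}, {"dp": [0, 0, 0], "twist": -0.7}, {"dp": [0, 0, 0], "twist": -0.4}, {"dp": [0, 0, 0], "twist": -0.16}, {"dp": [0, 0, 0], "twist": 0}]'

```text
time_s: 25.6
ee_pos: [0.4439, -0.3753, 0.2108]
eef_rot: [-3.141, -0.0, 1.623]
force: [-0.6, -0.1, -3.3]
grip_width: 0.0086
grip_force: 55.0
```

Run:
```python
from h import *
go([.4353,-.1477,.2095],93)
```

```text
t 25.6 pos [ 0.4439 -0.3753  0.2108] rpy [-1.7999e+02 -2.0000e-02  9.2980e+01] w 0.0086 gf 55.0 F [-0.6 -0.1 -3.3]
 units [5.69 0.08 0.03] twist -0.0
```

>>> step_arm --deltas '[{"dp": [0.15, 0, 0], "twist": 0}, {"dp": [0.3, 0, 0], "twist": 0}, {"dp": [0.55, 0, 0], "twist": 0}, {"dp": [0.65, 0.04, 0.03], "twist": 0}, {"dp": [0.7, 0.04, 0], "twist": 0}, {"dp": [0.7, 0, 0], "twist": 0}, {"dp": [0.7, 0, 0], "twist": 0}, {"dp": [0.7, 0, 0], "twist": 0}, {"dp": [0.6, 0, 0], "twist": 0}, {"dp": [0.4, 0, 0], "twist": 0}, {"dp": [0.24, 0, 0], "twist": 0}, {"dp": [0, 0, 0], "twist": 0}]'

```text
time_s: 26.8
ee_pos: [0.4351, -0.1468, 0.2101]
eef_rot: [3.141, 0.0, 1.624]
force: [-0.9, 0.0, -2.7]
grip_width: 0.0081
grip_force: 55.0
```

Run:
```python
from h import *
go([.5601,-.1415,.2095],93)
P=wcloud()
q=P[(P[:,2]>.18)&(P[:,2]<.215)&(P[:,0]>.50)&(P[:,0]<.64)&(P[:,1]>-.16)&(P[:,1]<-.08)]
print(len(q))
for a in np.arange(.51,.64,.01):
    k=q[(q[:,0]>=a)&(q[:,0]<a+.01)]
    if len(k)>3: print(round(a+.005,3),len(k),np.median(k[:,1]).round(4),np.percentile(k[:,2],[50,95]).round(3))
```

```text
t 26.8 pos [ 0.4351 -0.1468  0.2101] rpy [179.98   0.    93.06] w 0.0081 gf 55.0 F [-0.9  0.  -2.7]
 units [-0.04  3.13  0.01] twist 0.02
1802
0.515 70 -0.1223 [0.207 0.209]
0.525 203 -0.1206 [0.208 0.21 ]
0.535 129 -0.1192 [0.198 0.203]
0.545 162 -0.1196 [0.19  0.193]
0.555 200 -0.1195 [0.189 0.191]
0.565 201 -0.1191 [0.189 0.191]
0.575 226 -0.1185 [0.19  0.192]
0.585 243 -0.118 [0.192 0.194]
0.595 250 -0.1173 [0.194 0.197]
0.605 118 -0.1174 [0.196 0.198]
```

>>> step_arm --deltas '[{"dp": [0, 0.1, 0], "twist": 0}, {"dp": [0, 0.2, 0], "twist": 0}, {"dp": [0, 0.3, 0], "twist": 0}, {"dp": [0, 0.3, 0], "twist": 0}, {"dp": [0, 0.3, 0], "twist": 0}, {"dp": [0, 0.3, 0], "twist": 0}, {"dp": [0, 0.3, 0], "twist": 0}, {"dp": [0, 0.3, 0], "twist": 0}, {"dp": [0, 0.3, 0], "twist": 0}, {"dp": [0, 0.3, 0], "twist": 0}, {"dp": [0, 0.3, 0], "twist": 0}, {"dp": [0, 0.13, 0], "twist": 0}]'

```text
time_s: 28.05
ee_pos: [0.5614, -0.1411, 0.2093]
eef_rot: [-3.141, -0.0, 1.623]
force: [0.0, 0.2, -2.3]
grip_width: 0.0084
grip_force: 55.0
```

>>> step_arm --deltas '[{"dp": [0, 0, 0], "twist": 0}, {"dp": [0, 0, 0.1], "twist": 0}, {"dp": [0, 0, 0.15], "twist": 0}, {"dp": [0, 0, 0.2], "twist": 0}, {"dp": [0, 0, 0.15], "twist": 0}, {"dp": [0, 0, 0.1], "twist": 0}, {"dp": [0, 0, 0.08], "twist": 0}, {"dp": [0, 0, 0.05], "twist": 0}, {"dp": [0, 0, 0], "twist": 0}]'

```text
time_s: 28.95
ee_pos: [0.5602, -0.1413, 0.1765]
eef_rot: [-3.141, -0.0, 1.623]
force: [0.2, -0.0, -2.5]
grip_width: 0.0088
grip_force: 55.0
```

Run:
```python
from h import *
go([.5601,-.1415,.1745],93)
wcloud('pics/w6.png')
```

```text
t 28.95 pos [ 0.5602 -0.1413  0.1765] rpy [-179.99   -0.     92.99] w 0.0088 gf 55.0 F [ 0.2 -0.  -2.5]
 units [-0.   -0.    0.05] twist -0.0
```

View pics/w6.png

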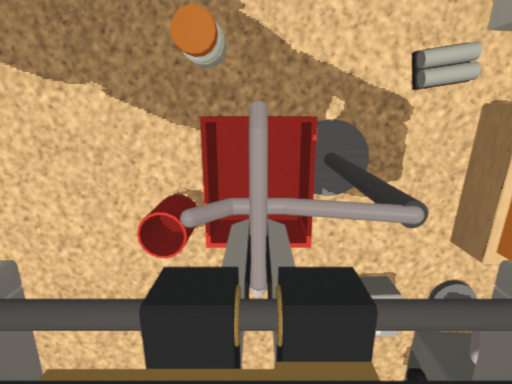

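The hook bar crosses under the caddy's handle at about (258,208). I lower to contact.

>>> step_arm --deltas '[{"dp": [0, 0, 0.05], "twist": 0}, {"dp": [0, 0, 0], "twist": 0}]'

```text
time_s: 29.2
ee_pos: [0.5604, -0.1414, 0.1748]
eef_rot: [3.141, 0.0, 1.623]
force: [-0.5, -0.2, -1.2]
grip_width: 0.0085
grip_force: 55.0
```

>>> step_arm --deltas '[{"dp": [0, 0, 0.03], "twist": 0}, {"dp": [0, 0, 0], "twist": 0}]'

```text
time_s: 29.4
ee_pos: [0.5605, -0.1415, 0.1741]
eef_rot: [3.14, 0.001, 1.623]
force: [-0.1, -0.3, 4.7]
grip_width: 0.0083
grip_force: 55.0
```

>>> step_arm --deltas '[{"dp": [0, 0, 0], "twist": 0}, {"dp": [0, 0, 0], "twist": 0}, {"dp": [0, 0, 0], "twist": 0}, {"dp": [0, 0, 0], "twist": 0}, {"dp": [0, 0, 0], "twist": 0}, {"dp": [0, 0, 0], "twist": 0}, {"dp": [0, 0, 0], "twist": 0}, {"dp": [0, 0, 0], "twist": 0}]' --gripper 0

```text
time_s: 30.2
ee_pos: [0.5602, -0.1413, 0.1734]
eef_rot: [-3.142, -0.0, 1.623]
force: [-0.4, -0.6, 1.1]
grip_width: 0.0471
grip_force: 0.0
```

>>> step_arm --deltas '[{"dp": [0, 0, -0.2], "twist": 0}, {"dp": [0, 0, -0.4], "twist": 0}, {"dp": [0, 0, -0.8], "twist": 0}, {"dp": [0, 0, -0.8], "twist": 0}, {"dp": [0, 0, -0.8], "twist": 0}, {"dp": [0, 0, -0.4], "twist": 0}, {"dp": [0, -0.8, 0], "twist": 0}, {"dp": [0, -0.8, 0], "twist": 0}, {"dp": [0, -0.8, 0], "twist": 0}, {"dp": [0, -0.5, 0], "twist": 0}, {"dp": [0, 0, 0], "twist": 0}, {"dp": [0, 0, 0], "twist": 0}]'

```text
time_s: 31.4
ee_pos: [0.4447, -0.1474, 0.3102]
eef_rot: [3.14, 0.001, 1.623]
force: [1.0, -0.2, 0.1]
grip_width: 0.0472
grip_force: 0.0
```

Run:
```python
from h import *
for i in range(2):
  for cam in ['scene','top']:
    im,D=ctrl.camera(cam);p=pts(cam,np.ones((384,512),bool),D)
    for n,s,z in [('pail',(.456,.329),.24),('caddy',(.559,-.1195),.195)]:
        k=p[(np.hypot(p[:,0]-s[0],p[:,1]-s[1])<.07)&(p[:,2]>z-.03)&(p[:,2]<z+.012)]
        a=(0.194,.981) if n=='pail' else (-.05,.9986); t=(k[:,:2]-s)@a
        k=k[abs(t)>.012];t=t[abs(t)>.012]
        f=np.polyfit(t[abs(t)<.04],k[abs(t)<.04][:,2],1) if (abs(t)<.04).sum()>5 else None
        print(cam,n,len(k),'mid',((k[t<0][:,:2].mean(0)+k[t>0][:,:2].mean(0))/2).round(3),'t',t.min().round(3),t.max().round(3),'slope',f)
im,D=ctrl.camera('scene');cv2.imwrite('pics/s6.png',cv2.resize(im[30:300,120:400,::-1],None,fx=2.2,fy=2.2))
go([.5,0,.3])
```

```text
scene pail 105 mid [0.457 0.326] t -0.062 0.056 slope [-0.00502782  0.24449949]
scene caddy 137 mid [ 0.561 -0.122] t -0.063 0.059 slope [0.00045708 0.1994784 ]
top pail 96 mid [0.455 0.327] t -0.058 0.059 slope [-0.00036144  0.24305693]
top caddy 46 mid [nan nan] t 0.013 0.06 slope [-0.02752853  0.19859029]
scene pail 109 mid [0.457 0.327] t -0.06 0.058 slope [-0.02150106  0.24478239]
scene caddy 135 mid [ 0.561 -0.122] t -0.062 0.058 slope [0.00635651 0.19950963]
top pail 93 mid [0.455 0.327] t -0.059 0.057 slope [0.00323771 0.24280117]
top caddy 45 mid [nan nan] t 0.013 0.06 slope [0.02746158 0.19638425]
t 31.65 pos [ 0.4449 -0.1473  0.3092] rpy [-1.7997e+02 -2.0000e-02  9.3020e+01] w 0.0467 gf 0.0 F [ 0.2 -0.6  0.4]
 units [3.6  1.57 0.23] twist None<stdin>:10: RuntimeWarning: Mean of empty slice.
  ret = um.true_divide(
```

View pics/s6.png

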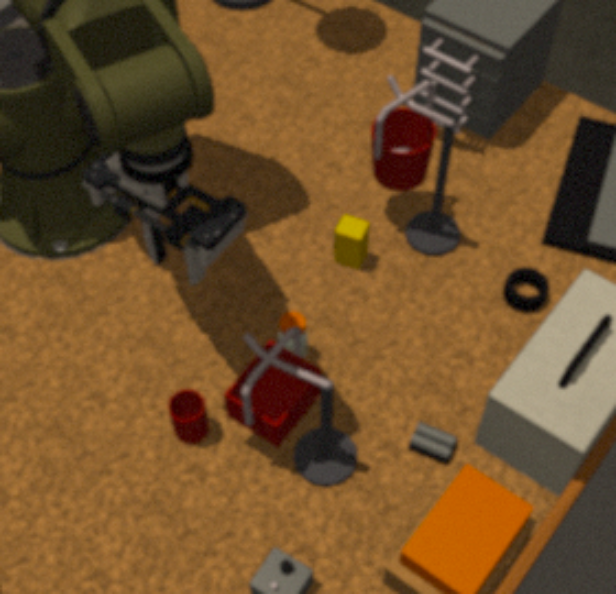

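Both hang level and still, the pail at (402,148) and the caddy at (275,392) in the crop. The bystanders are in place and the robot is clear, so I hand in.

>>> step_arm --deltas '[{"dp": [0, 0, 0], "twist": 0}, {"dp": [0, 0, 0], "twist": 0}, {"dp": [0, 0, 0], "twist": 0}, {"dp": [0, 0, 0], "twist": 0}, {"dp": [0, 0, 0], "twist": 0}, {"dp": [0, 0, 0], "twist": 0}, {"dp": [0, 0, 0], "twist": 0}, {"dp": [0, 0, 0], "twist": 0}, {"dp": [0, 0, 0], "twist": 0}, {"dp": [0, 0, 0], "twist": 0}]'

```text
time_s: 32.65
ee_pos: [0.4444, -0.1474, 0.3095]
eef_rot: [-3.142, 0.0, 1.623]
force: [0.3, -0.1, -0.2]
grip_width: 0.0471
grip_force: 0.0
```

```bash
python3 -c "
from station import ctrl
print(ctrl.hand_in())"
```

```text
the job is handed in; nothing more can be done
None
```

I handed the job in at about 33 s: in the last pictures the pail (motor inside) hung level on the tall hook and the caddy level on the short one, with the robot clear; the hand-in returned no verdict.

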